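# Load a test cassette and latch the dock's tray

### The job

Lay the test cassette with the green band flat in the pocket of the dock's open tray and let go of it, then press the tray in until its push-push latch catches. Let go and check that the tray stays in; if it comes back out, press again. Press by feel, never harder than 16 N on the tray, and leave the other things where they are.

Things in the scene. Friction and masses are not known exactly. Their poses are not given: they have to be found in the camera images.
- cassette_green: the test cassette to load: loose flat white plastic block 60 x 24 x 14 mm (x, y, z), 30 to 50 g, with a GREEN band round it near its -x end. Lies flat on the desk. Origin at the centre of its underside, x along its length, z up.
- cassette_red: another cassette of the same shape with a RED band, loose on the desk; not to be used. Origin at the centre of its underside.
- dock: low white bench dock with a blue top, fixed to the desk, 150 x 112 x 58 mm (x, y, z). Origin at the centre of its underside; the tray comes out of its front (x = -75 mm in its frame) towards its -x. The slot's upper edge is 32 mm above the desk: a cassette seated in the pocket (top at 28 mm) passes, one lying on the pocket's rim does not.
- tray_front (a point): centre of the outer face of the tray's blue front panel (104 wide, 10 thick, from 6 to 44 mm above the desk); 25 mm above the desk; moves with the tray. Axes as the dock's: press along +x. Pressing in takes 1 N at first, then 2 to 7 N against a spring, with a short peak up to 9 N; then comes the firm stop. To press until the stop is felt (about 10 to 12 N) is right.
- tray_pocket (a point): centre of the pocket's floor, 14 mm above the desk, 50 mm behind the panel's outer face; moves with the tray, axes as the dock's. Pocket 66 x 30 mm inside, its length along x, rim 5 mm high and 4 mm wide; the tray round it is flat at floor level, 84 mm wide. The cassette may lie either way round.
- tray (a joint): how far the tray is out, m: 0 = panel's back on the housing (never reached), 0.110 = right out. Starts at 0.085 to 0.100, pocket clear of the housing. Slides freely to 0.055-0.038, where the ejector spring begins. Latched it rests at 0.010 to 0.026, set differently in each dock and not to be seen beforehand; not latched, the spring throws it back to 0.038 or more.
- dropper_blue: bystander: dropper bottle with a blue cap, 26 x 26 x 76 mm, standing loose behind the cassettes. Origin at the centre of its underside.
- dropper_amber: bystander: dropper bottle with a yellow cap, 26 x 26 x 76 mm, standing loose behind the cassettes. Origin at the centre of its underside.
- latch (a point): a point 30 mm above the desk inside the dock, over the push-push latch (hidden). To latch, the tray must go 4 to 5 mm deeper than its latched place and then be let go, so that it springs back onto the catch; the firm stop is 7 to 9 mm deeper than the latched place. Pressing a latched tray in again by 4 mm or more releases it.
Mind the look-alikes: they are no part of the job. What is shaped like the cassette_green but blue is not meant.

How it is judged:
On the way, in this order (a step that is already met when the one before it is completed fails the run):
1. the green cassette lies flat in the pocket, let go, with the tray still out (horizontal distance between cassette_green and tray_pocket below 0.005 m and z of cassette_green in the frame of tray_pocket between -0.003 and 0.003 m and angle between cassette_green's own z axis and vertical below 0.08 rad and value of joint tray above 0.06 m and contact force between each of the fingers, the arm and cassette_green below 0.1 N), for 0.2 s.
2. the tray is latched, with nothing of the robot pressing on it (value of joint tray below 0.031 m and contact force between each of the fingers, the arm and dock below 0.1 N), for 0.5 s.
At the end, for the whole second after the job is handed in: The tray stays latched by itself (joint tray below 0.031 and still, untouched by the robot), with the green cassette lying flat in its pocket (within 5 mm of the pocket's centre, on its floor within 3 mm, tilted less than 0.08 rad) (all of step 2 and horizontal distance between cassette_green and tray_pocket below 0.005 m and z of cassette_green in the frame of tray_pocket between -0.003 and 0.003 m and angle between cassette_green's own z axis and vertical below 0.08 rad and velocity of joint tray between -0.005 and 0.005 m/s and contact force between each of the fingers, the arm and cassette_green below 0.1 N and linear speed of cassette_green below 0.02 m/s).
It fails at once if the robot presses on the tray or dock with more than 16 N (contact force between any of the fingers, the arm and dock above 16 N).
It fails at once if the red cassette is moved by more than 15 mm (distance of cassette_red from where it was at the start of the episode above 0.015 m).
It fails at once if a dropper bottle is moved by more than 15 mm (distance of any of dropper_blue, dropper_amber from where it was at the start of the episode above 0.015 m).
It also fails if it takes over 58 s, if anything falls off the work surface, if the arm or the gripper's body presses on something with over 40 N, if the wrist force passes 120 N, or if a joint passes its speed limit or range.

### The arm

A 6-joint arm with a two-finger parallel gripper is mounted at the origin on a cart in front of the work surface, level with it; the furniture and walls round the work are solid. World frame = base frame: x ahead of the robot, y to its left, z up, the work surface at z = 0. Lengths are in m, angles in rad, forces in N, time in s.
With the tool pointing down it reaches from about 0.425 to 0.95 m from the base axis. Payload 3.5 kg.
Tool frame: the origin (TCP) lies between the finger pads; the fingertips stand 22 mm ahead of it and the grasp point (between the pads) lies 3 mm ahead of it (ctrl.nose_length is the z of the fingertips in the tool frame, in m); z points along the fingers, y is the line along which they close (so a half turn about z gives the same grasp; the last joint's range is limited). The gripper opens to 85 mm and grips with 20 to 120 N. Pads are 22 mm wide; open, the fingers measure 114 mm over their backs; the gripper's body (76 mm by 85 mm) begins 54 mm behind the grasp point. The pads swing forward as they close: fully open they stand 13 mm farther back than shut.
Start: joints at [-1.31, 0.286, 1.577, -0, 1.279, -0.15], TCP at [0.27, -0.619, 0.253] pointing down, gripper open.
Joint ranges: [-2.77, 2.77], [-0.9, 2.22], [0.21, 2.48], [-1.53, 4.67], [0.24, 2.81], [-2.84, 2.84]. Speed limits (rad/s): [2.79, 2.79, 3.14, 3.14, 3.14, 3.14].

### API

Orientations are given as a unit quaternion [x, y, z, w].
In Python, from plant import ctrl gives the robot as it stands. The module is installed in compiled form; this text tells all that it offers.
- The arm moves only by the tool send_rows, never from a script. Its argument "rows" is text: rows parted by semicolons, each of 7 numbers parted by spaces: the turn, a rotation vector about the tool's x, y, z in a scale on which 1.0 is 90 degrees, then the shift along the tool's x, y, z in parts of the range, where 1.0 means 500 mm, then the opening, from -1 (shut) to 1 (fully open). A call has 1 to 8 rows; each row is the pose to reach, as a shift and turn from the pose commanded when the call began, along the tool's axes at that moment; what a row does not reach only later rows make up. A row lasts 1/8 s, in which the tool goes at most 62.5 mm and 10.7 degrees, less where a joint would pass 70% of its speed; a pose out of reach is approached as far as the arm can. A shift or turn number past 1, either way, is cut back to 1. A call with a gripper value outside its range is refused whole. The fingers move at their own pace and stop on an object; "grip_force" is the grip in N (left out, the last holds). Time passes only in rows, so rows that repeat a pose let the fingers close. It gives the time, the measured TCP pose, the force, the opening and the grip force at its end, in the units of the state.
- ctrl.get_state(): the state, without advancing time (a new reading comes with each control period).
- ctrl.read_camera(name): name is "side" or "top" or "wrist"; returns a dict with "color" (400x640x3 uint8, red, green, blue), "fx", "fy", "cx", "cy" (pixels), "D" ([k1, k2, p1, p2, k3] as OpenCV has them; the pictures are not rectified), "extrinsics" (4x4, takes a point from world to camera coordinates). Camera axes: x right, y down, z forward; pixel columns grow to the right and rows downward; lengths in m; the calibration is good to about 2 mm. A picture is of the moment at which its call begins. There is no depth.
- ctrl.sign_off(): hands the job in; it is judged then, once.
Trained networks look in a picture, given as the dict that the camera call returned (one of the last four; its "shot" number tells which), for a name from the list of things; names that differ only in an ending like _2 or _b are one class to them, and where a whole thing is asked for, a point or a joint stands for the part that bears it (a point fixed in the world has none). Each returns a list of dicts, best first, with "p" (0 to 1); they miss things now and then, are a little off and sometimes report something else, mostly with a low value. They report only what shows in the picture. A call takes as long as a camera call. They do not tell look-alikes from the thing itself.
- ctrl.look_for(picture, target): "position" ([x, y, z] in m, in the coordinates of the camera as it stood for that picture, good to about 4 mm: the middle of the surface that is visible of it).
The state is a dict: "time": time; "qpos": joint angles; "dq": joint speeds; "joint_efforts": joint torques, N m; "eef_pos": TCP position; "tcp_rot": TCP orientation; "contact_force": force on the tool from outside, world axes, zero at the start; "wrist_torque": the same for the moment, N m; "opening": opening from 0.0 (shut) to 1.0 (fully open); "finger_force": force on a finger pad.
Only numpy, scipy, OpenCV 4.12 (cv2) and the standard library are available. Lean on these libraries where they do the work, as an engineer would, in place of code of your own. Each camera call takes 0.05 s, during which the arm holds its last target. There are 200 camera calls.

## Working session

There is one attempt and no reset: what is moved stays moved. The work goes in short steps, Python scripts to look and compute and a tool call to move; the robot and the scene stay as the last step left them, time stands still between calls to the robot, and variables do not carry over. Pictures are saved under pics/ and viewed, at most 12 in all, crops included, and the job is handed in when it is done.

Besides the shell and the picture viewer there is one more tool, called after "Emit:" in YAML: its name, and indented under it one key for each argument. send_rows: Moves the arm, as the interface text tells. Its arguments: {"type":"object","properties":{"rows":{"type":"string"},"grip_force":{"type":"number"}},"required":["rows"]}

```bash
mkdir -p pics; cat > h.py <<'E'
import numpy as np, cv2
from scipy.spatial.transform import Rotation as R
from plant import ctrl
def save(p,name,box=None,s=1):
    im=p["color"][...,::-1]
    if box: im=im[box[1]:box[3],box[0]:box[2]]
    cv2.imwrite("pics/"+name,cv2.resize(im,None,fx=s,fy=s,interpolation=cv2.INTER_CUBIC))
def KD(p): return np.array([[p["fx"],0,p["cx"]],[0,p["fy"],p["cy"]],[0,0,1]]),np.array(p["D"])
def toworld(p,c): return (np.linalg.inv(p["extrinsics"])@np.r_[c,1])[:3]
def pix2w(p,uv,z):
    K,D=KD(p); E=np.linalg.inv(p["extrinsics"])
    n=cv2.undistortPoints(np.array(uv,float).reshape(-1,1,2),K,D).reshape(-1,2)
    d=np.c_[n,np.ones(len(n))]@E[:3,:3].T; o=E[:3,3]
    return o+d*((z-o[2])/d[:,2])[:,None]
def w2pix(p,X):
    K,D=KD(p);E=np.array(p["extrinsics"])
    return cv2.projectPoints(np.array(X,float).reshape(-1,1,3),cv2.Rodrigues(E[:3,:3])[0],E[:3,3],K,D)[0].reshape(-1,2)
def tomove(target,s=None):
    s=s or ctrl.get_state(); return R.from_quat(s["tcp_rot"]).inv().apply(np.array(target)-s["eef_pos"])*1000
E
python3 - <<'E'
from h import *
s=ctrl.get_state(); print({k:np.round(v,3) for k,v in s.items()}, ctrl.nose_length)
for c in ["top","side"]:
    p=ctrl.read_camera(c); save(p,c+"0.png")
    print(c,np.round(np.linalg.inv(p["extrinsics"])[:3,3],3))
    for t in ["cassette_green","cassette_red","dock","tray_front","tray_pocket","dropper_blue","dropper_amber"]:
        for d in ctrl.look_for(p,t)[:4]:
            w=toworld(p,d["position"]); print(t,round(d["p"],2),np.round(w,3),w2pix(p,w).round())
E
```

```text
{'time': np.float64(0.0), 'qpos': array([-1.31 ,  0.287,  1.578,  0.   ,  1.279, -0.15 ]), 'dq': array([-0.   , -0.   , -0.   ,  0.001, -0.   ,  0.001]), 'joint_efforts': array([-0.0000e+00, -4.0598e+01, -2.9263e+01, -0.0000e+00,  6.0000e-03,
        0.0000e+00]), 'eef_pos': array([ 0.269, -0.618,  0.252]), 'tcp_rot': array([ 0.979,  0.204, -0.   , -0.001]), 'contact_force': array([ 0.632, -0.418, -0.229]), 'wrist_torque': array([ 0.011,  0.017, -0.002]), 'finger_force': np.float64(0.0), 'opening': np.float64(1.001)} 0.022
top [0.441 0.175 1.   ]
cassette_green 0.76 [0.383 0.312 0.014] [[277. 272.]]
cassette_green 0.53 [0.418 0.213 0.013] [[314. 258.]]
cassette_green 0.5 [0.516 0.221 0.012] [[311. 221.]]
cassette_red 0.79 [0.498 0.354 0.015] [[261. 228.]]
dock 0.73 [0.647 0.007 0.057] [[392. 169.]]
tray_front 0.76 [0.559 0.01  0.012] [[389. 205.]]
dropper_blue 0.59 [0.655 0.356 0.042] [[260. 169.]]
dropper_amber 0.69 [0.613 0.427 0.039] [[233. 185.]]
side [0.156 0.742 0.552]
cassette_green 0.91 [0.379 0.322 0.01 ] [[347. 272.]]
cassette_green 0.83 [0.42  0.223 0.013] [[354. 233.]]
cassette_green 0.65 [0.517 0.229 0.015] [[315. 218.]]
cassette_green 0.24 [0.61  0.44  0.035] [[216. 252.]]
cassette_red 0.54 [0.498 0.363 0.015] [[285. 258.]]
dock 0.59 [0.634 0.035 0.043] [[319. 155.]]
tray_front 0.61 [0.558 0.016 0.012] [[347. 170.]]
tray_pocket 0.68 [0.556 0.015 0.015] [[348. 169.]]
dropper_blue 0.57 [0.652 0.362 0.035] [[228. 223.]]
dropper_blue 0.28 [0.636 0.036 0.042] [[319. 156.]]
dropper_amber 0.8 [0.612 0.443 0.036] [[214. 253.]]
```

View pics/top0.png

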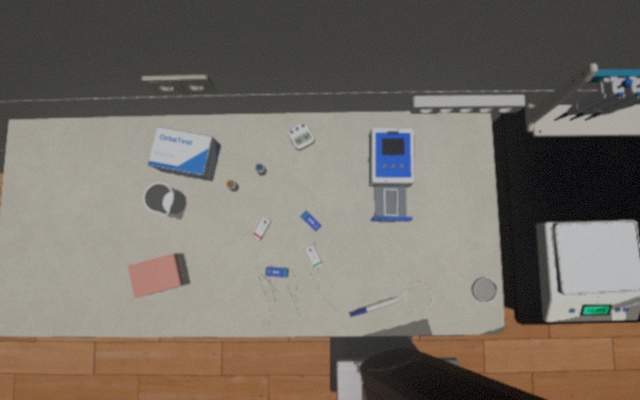

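```bash
python3 - <<'E'
import cv2
im=cv2.imread("pics/top0.png")
a=cv2.resize(im[130:300,220:440],None,fx=3.6,fy=3.5,interpolation=cv2.INTER_CUBIC); cv2.imwrite("pics/topcrop.png",a)
E
```

```text
(no output)
```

View pics/topcrop.png

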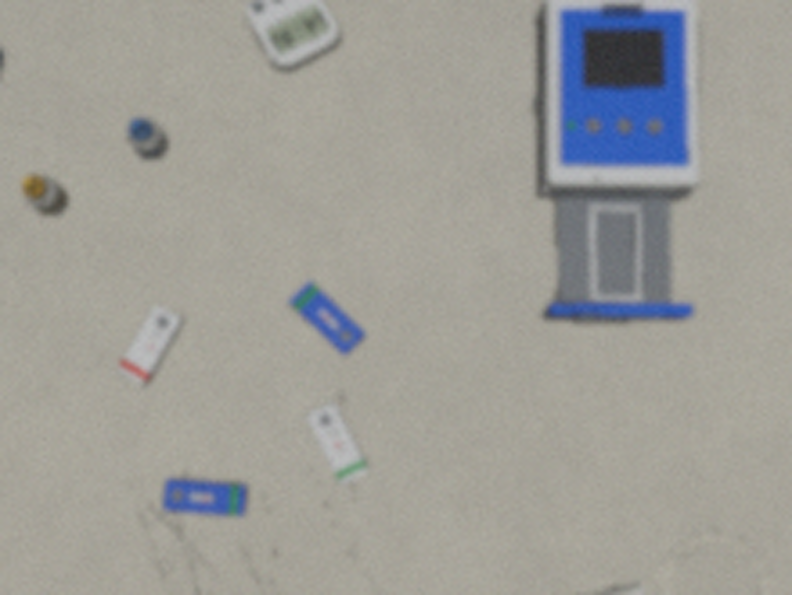

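The green‑class candidates in the top view are (277,272), a blue block; (311,221), also blue; and (314,258), white with a green band. The last one fits the description, and the enlarged crop confirms it at crop pixel (338,440). The dock's tray is at (391,200). I'll go over the tray first and look with the wrist camera on the way.

```bash
python3 - <<'E'
from h import *
for w in [(.42,-.35,.3),(.5,0,.3)]: print(tomove(w).round())
s=ctrl.get_state();print(R.from_quat(s["tcp_rot"]).as_matrix().round(3))
p=ctrl.read_camera("wrist");E=np.array(p["extrinsics"])
T=np.eye(4);T[:3,:3]=R.from_quat(s["tcp_rot"]).as_matrix();T[:3,3]=s["eef_pos"]
print(np.round(np.linalg.inv(T)@np.linalg.inv(E),3),p["fx"])
E
```

```text
[ 245. -186.  -47.]
[ 458. -475.  -47.]
[[ 0.917  0.399  0.   ]
 [ 0.399 -0.917 -0.   ]
 [-0.     0.    -1.   ]]
[[-0.001 -0.951 -0.31   0.079]
 [ 1.    -0.    -0.001  0.   ]
 [ 0.001 -0.31   0.951 -0.121]
 [ 0.     0.     0.     1.   ]] 305.11749919978445
```

The manual's scale: shifts go in shares of 500 mm and turns go in shares of 90 degrees. Converting my numbers, 345 mm is 0.69, 245 mm is 0.49.

Emit:
send_rows:
  rows: "0 0 0 0.096 -0.072 -0.094 1; 0 0 0 0.192 -0.144 -0.094 1; 0 0 0 0.292 -0.22 -0.094 1; 0 0 0 0.39 -0.296 -0.094 1; 0 0 0 0.49 -0.372 -0.094 1; 0 0 0 0.55 -0.472 -0.094 1; 0 0 0 0.62 -0.572 -0.094 1; 0 0 0 0.69 -0.672 -0.094 1"

```text
time: 1.85
eef_pos: [0.4516, -0.1722, 0.3006]
tcp_rot: [0.979, 0.204, 0.0, 0.0]
contact_force: [1.1, -0.1, -0.1]
opening: 1.003
finger_force: 0.0
```

Converted, -139 mm is -0.278, 113 mm is 0.226, 23.5 degrees is 0.2611.

Emit:
send_rows:
  rows: "0 0 0.0889 0.1 -0.07 0 1; 0 0 0.1778 0.18 -0.15 0 1; 0 0 0.2611 0.226 -0.278 0 1; 0 0 0.2611 0.226 -0.278 0 1; 0 0 0.2611 0.226 -0.278 0 1; 0 0 0.2611 0.226 -0.278 0 1"

```text
time: 2.6
eef_pos: [0.4996, -0.0029, 0.3004]
tcp_rot: [1.0, -0.0, 0.0, 0.0]
contact_force: [0.0, -1.5, 0.8]
opening: 1.002
finger_force: 0.0
```

```bash
python3 - <<'E'
from h import *
s=ctrl.get_state();print(s["time"],s["eef_pos"].round(3),R.from_quat(s["tcp_rot"]).as_matrix().round(3))
p=ctrl.read_camera("wrist");save(p,"w1.png")
for t in ["dock","tray_front","tray_pocket"]:
    for d in ctrl.look_for(p,t)[:2]:
        w=toworld(p,d["position"]); print(t,round(d["p"],2),np.round(w,3),w2pix(p,w).round())
E
```

```text
2.6 [ 0.5   -0.003  0.3  ] [[ 1.    -0.001  0.   ]
 [-0.001 -1.    -0.   ]
 [ 0.     0.    -1.   ]]
dock 0.9 [0.624 0.006 0.057] [[310.  62.]]
tray_front 0.85 [0.558 0.009 0.014] [[308. 122.]]
tray_pocket 0.93 [0.56  0.009 0.013] [[308. 120.]]
```

View pics/w1.png

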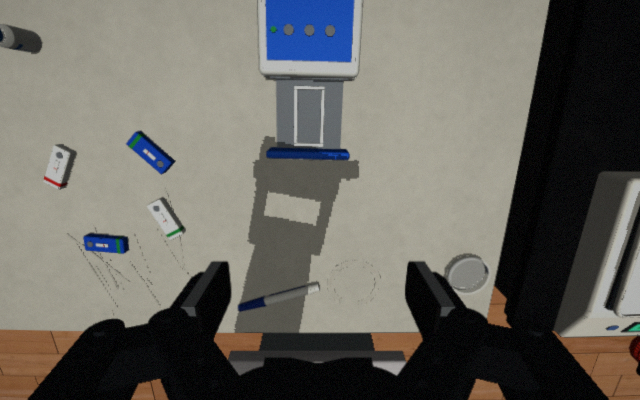

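The wrist view shows the tray pocket rim at about (309,117), the panel at (308,154), and the white green‑banded cassette at (166,217), with the blue look‑alikes at (105,243) and (149,152). Next I'll segment the rim and the cassette.

```bash
cat >> h.py <<'E'
def rect(p,mask,box,z):
    m=np.zeros(mask.shape,np.uint8); m[box[1]:box[3],box[0]:box[2]]=mask[box[1]:box[3],box[0]:box[2]]
    c=max(cv2.findContours(m,cv2.RETR_EXTERNAL,cv2.CHAIN_APPROX_NONE)[0],key=cv2.contourArea)
    W=pix2w(p,c.reshape(-1,2),z)
    (cx,cy),(a,b),_=r=cv2.minAreaRect((W[:,:2]*1000).astype(np.float32))
    q=cv2.boxPoints(r); e=[q[1]-q[0],q[2]-q[1]]; l=max(e,key=np.linalg.norm)
    print("rect px",c.reshape(-1,2).mean(0).round(1),"mm centre",round(cx,1),round(cy,1),"size",round(a,1),round(b,1),"yaw",round((np.degrees(np.arctan2(l[1],l[0]))+90)%180-90,1))
E
python3 - <<'E'
from h import *
p=ctrl.read_camera("wrist"); im=p["color"]; hsv=cv2.cvtColor(im,cv2.COLOR_RGB2HSV)
g=im.min(2)
print(g[117,280:340]); print(g[80:160,309]); print(g[217,145:190]); print(im[217,145:190].max(1)-im[217,145:190].min(1))
h,s,v=cv2.split(hsv)
blue=((h>105)&(h<130)&(s>120)).astype(np.uint8)
rect(p,blue,(255,140,365,168),.044)
for th in (160,180,200):
    w=(g>th).astype(np.uint8)
    rect(p,w,(284,82,334,150),.019)
    rect(p,w|((s>90)&(h>45)&(h<90)).astype(np.uint8),(140,190,195,245),.014)
E
```

```text
[ 96  97  98 102 101 101  99  99  99  97 102  98  95 112 164 184 177 116
  94  98  99 102  98 103 101 104 101 101 100 103 100 101 103 102 104  99
  98 101  99  96  95 165 184 181 133 103  98 102 101 101 100 104 104  98
 102 100 102  98  98  99]
[ 90 100 100 101  98 111 171 184 175  99  94 101 101 102 102 103  99 102
 101  98 104 100 101 100  99 103 104 101  99 102 101  99 101 101 101 100
  99 103 100 101 105 102 101  99 101  96 103  99  99  99  99 101  99  97
 101 101  99 100  98  97  99  98 102 132 179 163  78  47  22   1  11   8
  11  16  13  12   9  17  31  63]
[142 147 144 148 147 146 148 145 149 165 179 184 183 184 184 186 182 180
 182 162 178 184 186 185 185 182 163 107  64  62  57  60  82 124 147 151
 149 151 150 148 149 147 151 151 151]
[17 16 17 16 15 18 18 17 14  8  5  4  4  1  4  3  4  7  5  4  3  2  1  3
  2  3  7  9  5  3  3  4  7 13 15 17 16 16 16 16 18 17 17 16 16]
rect px [307.7 153.2] mm centre 522.1 9.3 size 101.6 12.9 yaw 88.3
rect px [300.3 105.5] mm centre 573.7 21.5 size 32.1 77.0 yaw -28.7
rect px [162.2 216.5] mm centre 427.3 220.8 size 47.1 22.7 yaw 25.6
rect px [295.1 121.5] mm centre 558.3 25.7 size 1.3 48.4 yaw -1.4
rect px [162.5 216.6] mm centre 427.1 220.6 size 46.3 19.9 yaw 25.5Traceback (most recent call last):
  File "<stdin>", line 10, in <module>
  File "h.py", line 22, in rect
    c=max(cv2.findContours(m,cv2.RETR_EXTERNAL,cv2.CHAIN_APPROX_NONE)[0],key=cv2.contourArea)
ValueError: max() iterable argument is empty
```

```bash
python3 - <<'E'
from h import *
p=ctrl.read_camera("wrist"); im=p["color"]; h,s,v=cv2.split(cv2.cvtColor(im,cv2.COLOR_RGB2HSV)); g=im.min(2)
rect(p,(g>135).astype(np.uint8),(286,83,332,150),.019)
# inner hole of rim
m=(g[83:150,286:332]<=138).astype(np.uint8); n,l,st,ce=cv2.connectedComponentsWithStats(m,connectivity=4); k=l[34,23]
M=np.zeros(g.shape,np.uint8); M[83:150,286:332]=(l==k); rect(p,M,(0,0,640,400),.019)
c=(g>157)|((s>70)&(h>40)&(h<90)); rect(p,c.astype(np.uint8),(140,190,195,245),.014)
E
```

```text
rect px [308.9 115.5] mm centre 564.8 8.9 size 37.7 73.8 yaw -1.4
rect px [308.5 116. ] mm centre 564.2 9.6 size 59.1 81.1 yaw -0.1
rect px [166.  220.8] mm centre 423.8 215.5 size 58.2 29.4 yaw 26.3
```

Converted, -218 mm is -0.436, -190 mm is -0.38, -25.6 degrees is -0.2844.

Emit:
send_rows:
  rows: "0 0 -0.0667 -0.03 -0.1 0 1; 0 0 -0.1333 -0.07 -0.2 0.04 1; 0 0 -0.2 -0.11 -0.3 0.12 1; 0 0 -0.2844 -0.152 -0.38 0.2 1; 0 0 -0.2844 -0.152 -0.436 0.28 1; 0 0 -0.2844 -0.152 -0.436 0.32 1; 0 0 -0.2844 -0.152 -0.436 0.32 1; 0 0 -0.2844 -0.152 -0.436 0.32 0.2"

```text
time: 3.9
eef_pos: [0.4244, 0.2162, 0.1415]
tcp_rot: [0.975, 0.222, 0.001, -0.0]
contact_force: [0.4, 0.4, 0.1]
opening: 0.818
finger_force: 0.0
```

Emit:
send_rows:
  rows: "0 0 0 0 0 0 0.2; 0 0 0 0 0 0 0.2; 0 0 0 0 0 0 0.2"

```text
time: 4.28
eef_pos: [0.4237, 0.2163, 0.1409]
tcp_rot: [0.975, 0.222, 0.001, -0.0]
contact_force: [0.5, 0.3, -0.2]
opening: 0.6
finger_force: 0.0
```

```bash
python3 - <<'E'
from h import *
st=ctrl.get_state();print(st["time"],st["eef_pos"].round(4),st["opening"],R.from_quat(st["tcp_rot"]).as_euler("xyz",degrees=True).round(2))
p=ctrl.read_camera("wrist");save(p,"w2.png")
im=p["color"]; h,s,v=cv2.split(cv2.cvtColor(im,cv2.COLOR_RGB2HSV)); g=im.min(2)
c=w2pix(p,[.4238,.2155,.014])[0].astype(int);print(c)
b=(c[0]-70,c[1]-70,c[0]+70,c[1]+70)
for th in (157,165):
    rect(p,((g>th)|((s>70)&(h>40)&(h<90))).astype(np.uint8),b,.014)
E
```

```text
4.275 [0.4237 0.2163 0.1409] 0.5999043877082136 [ 1.7999e+02 -6.0000e-02  2.5610e+01]
[318 202]
rect px [316. 227.] mm centre 402.7 208.1 size 3.8 22.9 yaw -64.4
rect px [316. 227.] mm centre 402.7 208.1 size 3.8 22.9 yaw -64.4
```

View pics/w2.png

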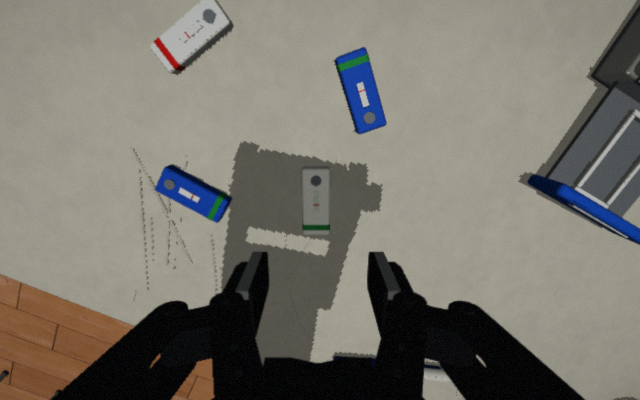

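The close wrist view shows the white green‑banded cassette at (316,200) in the gripper's shadow, upright in the picture. Its green band is at (316,228), towards the tool's −x.

```bash
python3 - <<'E'
from h import *
p=ctrl.read_camera("wrist")
im=p["color"]; h,s,v=cv2.split(cv2.cvtColor(im,cv2.COLOR_RGB2HSV)); g=im.min(2)
print(g[210,292:340]);print(g[158:240,322])
for th in (110,120): rect(p,((g>th)|((s>70)&(h>40)&(h<90))).astype(np.uint8),(292,160,340,238),.014)
print(w2pix(p,np.r_[ctrl.get_state()["eef_pos"][:2],.014]))
E
```

```text
[ 77  80  81  79  77  78  78  77  81  75  74  91 106 113 111 114 111 112
 109 114 111 108 104 103 105 102 101 107 110 109 107 111 112 110 112 111
 105  91  80  76  82  77  80  81  80  81  78  80]
[150 141 119  86  78  79  73  72  65  62  71  98 107 112 116 113 112 110
 112 115 110 111 108 112 112 111 113 108 113 111 113 113 111 111 115 110
 111 115 112 111 112 111 113 111 112 111 111 110 112 114 110 111 107 109
 112 109 111 114 111 110 111 115 110 108 109 110  95  36  18   7  11  34
  78 106 110 107  97  80  76  82  77  78]
rect px [315.2 198.8] mm centre 426.6 220.1 size 46.3 19.7 yaw 26.1
rect px [316.2 227. ] mm centre 403.0 208.3 size 4.7 22.9 yaw -64.4
[[317.87782809 202.65644185]]
```

```bash
python3 - <<'E'
from h import *
p=ctrl.read_camera("wrist")
im=p["color"]; h,s,v=cv2.split(cv2.cvtColor(im,cv2.COLOR_RGB2HSV)); g=im.min(2)
for th in (92,97):
  m=((g>th)|((s>70)&(h>40)&(h<90))).astype(np.uint8); m=cv2.morphologyEx(m,cv2.MORPH_CLOSE,np.ones((5,5),np.uint8)); rect(p,m,(296,162,336,238),.014)
E
```

```text
rect px [314.4 204.8] mm centre 420.1 220.0 size 61.1 29.2 yaw 25.6
rect px [314.3 205.4] mm centre 420.1 220.0 size 61.1 29.2 yaw 25.6
```

```bash
python3 - <<'E'
from h import *
p=ctrl.read_camera("wrist")
A=pix2w(p,[(316.1,201.3),(316.1,168.7),(316.1,233.9),(303,201),(329.2,201)],.014)*1000
print(A.round(1),np.linalg.norm(A[1]-A[2]),np.linalg.norm(A[3]-A[4]))
c=(A[1]+A[2])/2000; c[2]=.0265; print(c,tomove(c))
E
```

```text
[[423.8 218.2  14. ]
 [449.2 230.4  14. ]
 [396.6 205.2  14. ]
 [419.2 228.4  14. ]
 [428.9 208.3  14. ]] 58.34333833999214 22.320931648620597
[0.42288867 0.21779683 0.0265    ] [  0.12778448  -1.52737367 113.91882194]
```

Converted, 113 mm is 0.226, 105 mm is 0.21.

Emit:
send_rows:
  rows: "0 0 0 0 -0.003 0.08 0.2; 0 0 0 0 -0.003 0.16 0; 0 0 0 0 -0.003 0.21 0; 0 0 0 0 -0.003 0.226 0; 0 0 0 0 -0.003 0.226 0; 0 0 0 0 -0.003 0.226 0"

```text
time: 5.22
eef_pos: [0.4239, 0.218, 0.0286]
tcp_rot: [0.975, 0.222, 0.001, -0.0]
contact_force: [0.1, -0.7, -0.1]
opening: 0.498
finger_force: 0.0
```

Emit:
send_rows:
  rows: "0 0 0 0 0 0 -1; 0 0 0 0 0 0 -1; 0 0 0 0 0 0 -1; 0 0 0 0 0 0 -1; 0 0 0 0 0 0 -1; 0 0 0 0 0 0 -1"
  grip_force: 25

```text
time: 5.98
eef_pos: [0.4238, 0.218, 0.0286]
tcp_rot: [0.975, 0.222, 0.001, -0.0]
contact_force: [-1.0, -0.2, 5.8]
opening: 0.27
finger_force: 25.2
```

```bash
python3 - <<'E'
from h import *
st=ctrl.get_state();print(st["time"],st["eef_pos"].round(4),st["opening"],st["finger_force"],st["contact_force"])
p=ctrl.read_camera("wrist");save(p,"w3.png",(220,120,420,290),3)
E
```

```text
5.975 [0.4238 0.218  0.0286] 0.2695998734545184 25.234200954437256 [-1.03597554 -0.19455054  5.84422789]
```

View pics/w3.png

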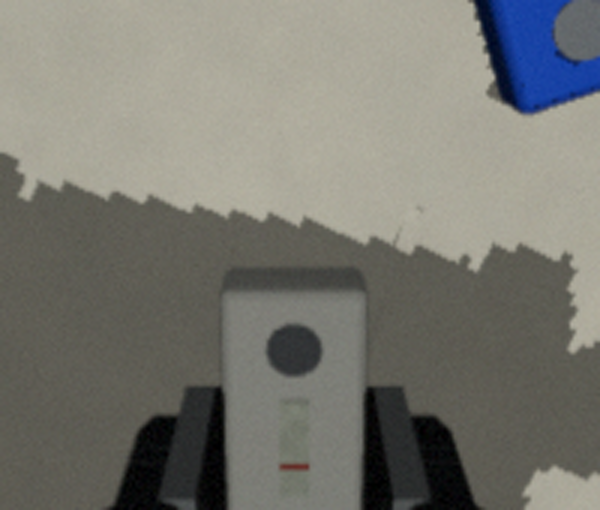

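The cassette is held between the pads. Its far edge is at crop (293,291), which is image pixel (318,217).

```bash
python3 - <<'E'
from h import *
p=ctrl.read_camera("wrist"); g=p["color"].min(2); print(g[200:240,312])
far=pix2w(p,[(317.7,217)],.014)[0]; s=ctrl.get_state()
T=R.from_quat(s["tcp_rot"]); o=T.inv().apply(far-s["eef_pos"])*1000; print("far end in tool",o)
o=o-[30,0,0]; y=np.radians(-1.4); Rt=np.array([[np.cos(y),np.sin(y),0],[np.sin(y),-np.cos(y),0],[0,0,-1]])
t=np.array([.5648,.0089,0])-Rt@np.array([o[0],o[1],0])/1000; t[2]=.1; print(t,tomove(t))
E
```

```text
[ 87  84  84  84  85  83  84  83  83  71  60  63  65  65  66  69  77  97
 108 112 116 117 119 118 117 119 118 119 118 101  59  53  51  51  48  48
  49  48  51  48]
far end in tool [28.56625629 -0.09145689 14.65556138]
[0.56623108 0.00877354 0.1       ] [ 38.00901382 250.32499847 -71.23807143]
```

Converted, -90 mm is -0.18, -70 mm is -0.14.

Emit:
send_rows:
  rows: "0 0 0 0 0 -0.05 -1; 0 0 0 0 0 -0.14 -1; 0 0 0 0 0 -0.18 -1"

```text
time: 6.45
eef_pos: [0.4238, 0.218, 0.1197]
tcp_rot: [0.975, 0.222, 0.002, -0.0]
contact_force: [-1.0, 0.7, -0.7]
opening: 0.268
finger_force: 24.7
```

Converted, 250 mm is 0.5, 240 mm is 0.48, 27 degrees is 0.3.

Emit:
send_rows:
  rows: "0 0 0.0778 0.016 0.1 0 -1; 0 0 0.1556 0.032 0.2 0 -1; 0 0 0.2333 0.048 0.3 0 -1; 0 0 0.3 0.06 0.4 0 -1; 0 0 0.3 0.072 0.48 0 -1; 0 0 0.3 0.076 0.5 0 -1; 0 0 0.3 0.076 0.5 0 -1; 0 0 0.3 0.076 0.5 0 -1"

```text
time: 7.45
eef_pos: [0.5642, 0.0099, 0.1169]
tcp_rot: [1.0, -0.011, -0.001, -0.0]
contact_force: [0.6, -0.4, 0.6]
opening: 0.27
finger_force: 24.7
```

```bash
python3 - <<'E'
from h import *
st=ctrl.get_state();print(st["time"],st["eef_pos"].round(4),st["opening"],R.from_quat(st["tcp_rot"]).as_euler("xyz",degrees=True).round(2))
p=ctrl.read_camera("wrist");save(p,"w4.png",(180,100,460,310),2.8)
for X in [(.5648,.0089,.019)]:
  for a,b in [(37,19),(37,-19),(-37,19),(-37,-19)]:
    y=np.radians(-1.4);print(w2pix(p,np.array(X)+np.array([np.cos(y)*a-np.sin(y)*b,np.sin(y)*a+np.cos(y)*b,0])/1000))
E
```

```text
7.45 [0.5642 0.0099 0.1169] 0.26983470531859927 [-1.7997e+02  8.0000e-02 -1.3000e+00]
[[293.23628419 164.85699263]]
[[345.57964988 164.93693758]]
[[295.43192714 256.26263166]]
[[342.82156217 256.34190395]]
```

View pics/w4.png

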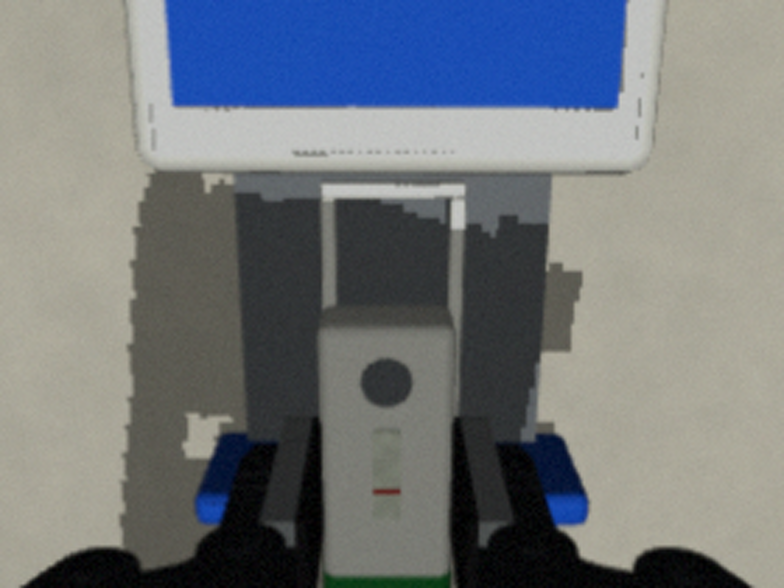

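The held cassette is over the pocket, whose rim's far corners are at about (294.6,165.7) and (346.1,165.7), within 1 px of the prediction. I'll trim by 1.5 mm in both x and y and lower it.

Emit:
send_rows:
  rows: "0 0 0 0.003 0.003 0.06 -1; 0 0 0 0.003 0.003 0.1 -1; 0 0 0 0.003 0.003 0.12 -1; 0 0 0 0.003 0.003 0.12 -1; 0 0 0 0.003 0.003 0.128 -1; 0 0 0 0.003 0.003 0.128 -1"

```text
time: 8.25
eef_pos: [0.567, 0.0072, 0.0538]
tcp_rot: [1.0, -0.012, 0.0, 0.0]
contact_force: [-0.4, -0.3, -1.2]
opening: 0.272
finger_force: 24.8
```

```bash
python3 - <<'E'
from h import *
st=ctrl.get_state();print(st["eef_pos"].round(4))
p=ctrl.read_camera("wrist");save(p,"w5.png",(220,140,420,290),3.5)
E
```

```text
[0.567  0.0072 0.0538]
```

View pics/w5.png

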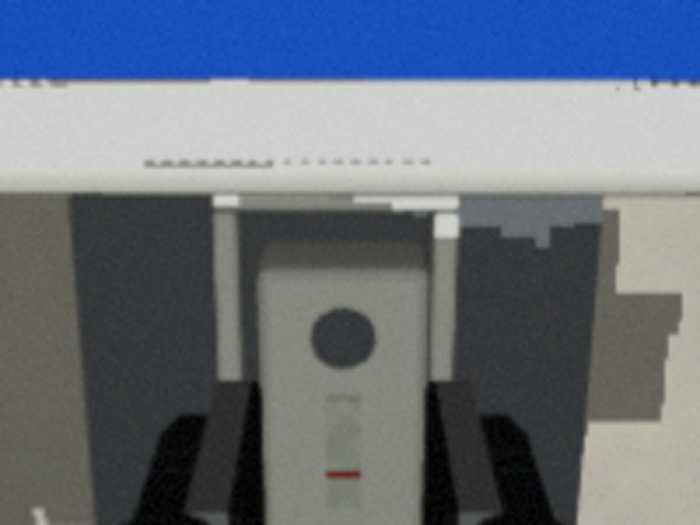

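```bash
python3 - <<'E'
from h import *
p=ctrl.read_camera("wrist"); print(p["cx"],p["cy"])
f=lambda u,v,z:(pix2w(p,[(220+u/3.5,140+v/3.5)],z)[0]*1000).round(1)
print("cassette far L/R",f(260,271,.0392),f(428,271,.0392)); print("rim inner far L/R",f(240,210,.019),f(433,210,.019),"outer",f(214,215,.019),f(459,215,.019))
E
```

```text
317.68308101203 204.21584267579996
cassette far L/R [595.6  17.6  39.2] [595.   -5.2  39.2]
rim inner far L/R [598.1  22.1  19. ] [597.4  -7.5  19. ] outer [597.4  26.1  19. ] [596.5 -11.5  19. ]
```

Emit:
send_rows:
  rows: "0 0 0 -0.001 -0.002 0.008 -1; 0 0 0 -0.001 -0.002 0.016 -1; 0 0 0 -0.001 -0.002 0.02 -1; 0 0 0 -0.001 -0.002 0.021 -1; 0 0 0 -0.001 -0.002 0.021 -1"

```text
time: 8.98
eef_pos: [0.5662, 0.0082, 0.0428]
tcp_rot: [1.0, -0.012, 0.0, 0.0]
contact_force: [-1.0, 0.1, 0.4]
opening: 0.268
finger_force: 24.8
```

Converted, -80 mm is -0.16, -40 mm is -0.08.

Emit:
send_rows:
  rows: "0 0 0 0 0 0 -0.35; 0 0 0 0 0 0 -0.2; 0 0 0 0 0 0 -0.1; 0 0 0 0 0 0 -0.1; 0 0 0 0 0 -0.03 -0.1; 0 0 0 0 0 -0.08 0; 0 0 0 0 0 -0.16 0; 0 0 0 0 0 -0.16 0"

```text
time: 9.98
eef_pos: [0.5693, 0.0078, 0.1281]
tcp_rot: [1.0, -0.012, 0.005, 0.001]
contact_force: [-0.0, 0.2, -0.0]
opening: 0.5
finger_force: 0.0
```

```bash
python3 - <<'E'
from h import *
st=ctrl.get_state();print(st["eef_pos"].round(4))
p=ctrl.read_camera("wrist");save(p,"w6.png",(220,120,420,290),3.5)
E
```

```text
[0.5693 0.0078 0.1281]
```

View pics/w6.png

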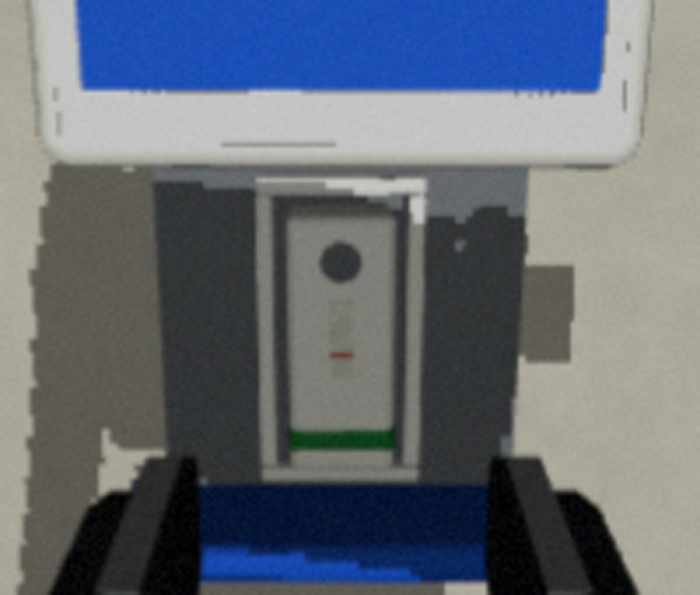

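The cassette sits flat in the pocket with gaps on every side: crop x 288–396, inside the rim's 273–410. Next I'll close the fingers, back off in front of the panel and descend.

Converted, -97 mm is -0.194, 86 mm is 0.172.

Emit:
send_rows:
  rows: "0 0 0 -0.08 -0.004 0 -1; 0 0 0 -0.16 -0.004 0 -1; 0 0 0 -0.194 -0.004 0 -1; 0 0 0 -0.194 -0.004 0.08 -1; 0 0 0 -0.194 -0.004 0.15 -1; 0 0 0 -0.194 -0.004 0.172 -1; 0 0 0 -0.194 -0.004 0.172 -1; 0 0 0 -0.194 -0.004 0.172 -1"
  grip_force: 20

```text
time: 11.02
eef_pos: [0.4703, 0.0124, 0.038]
tcp_rot: [1.0, -0.012, 0.001, 0.0]
contact_force: [-0.1, 0.2, -0.3]
opening: 0.001
finger_force: 0.0
```

```bash
python3 - <<'E'
from h import *
st=ctrl.get_state();print(st["time"],st["eef_pos"].round(4),st["opening"],st["contact_force"])
p=ctrl.read_camera("side")
import cv2
K=w2pix(p,[.52,.01,.03])[0].astype(int);print(K)
save(p,"s1.png",(K[0]-80,K[1]-60,K[0]+80,K[1]+60),4.5)
E
```

```text
11.025 [0.4703 0.0124 0.038 ] 0.0011247676856204227 [-0.07097082  0.23828466 -0.30318869]
[360 167]
```

View pics/s1.png

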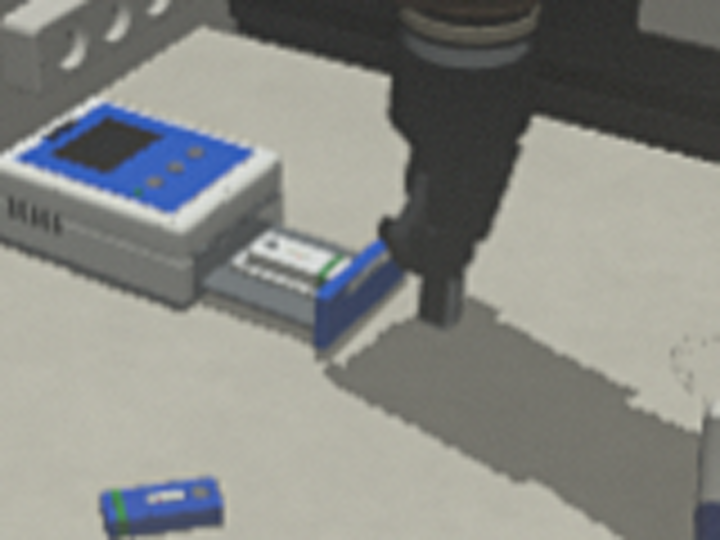

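Side view: the closed fingers at crop (440,300) stand in front of the blue panel at (360,290), and the cassette is flat in the tray at (300,255). Now I'll raise 8 mm and push gently.

Converted, 48 mm is 0.096, 44 mm is 0.088.

Emit:
send_rows:
  rows: "0 0 0 0.02 0 -0.016 -1; 0 0 0 0.04 0 -0.016 -1; 0 0 0 0.056 0 -0.016 -1; 0 0 0 0.064 0 -0.016 -1; 0 0 0 0.072 0 -0.016 -1; 0 0 0 0.08 0 -0.016 -1; 0 0 0 0.088 0 -0.016 -1; 0 0 0 0.096 0 -0.016 -1"

```text
time: 12.08
eef_pos: [0.517, 0.0115, 0.0445]
tcp_rot: [1.0, -0.012, -0.001, -0.0]
contact_force: [-0.9, -0.7, -0.4]
opening: -0.002
finger_force: 0.4
```

Converted, 15 mm is 0.03, 12 mm is 0.024.

Emit:
send_rows:
  rows: "0 0 0 0.006 0 0 -1; 0 0 0 0.012 0 0 -1; 0 0 0 0.018 0 0 -1; 0 0 0 0.024 0 0 -1; 0 0 0 0.03 0 0 -1; 0 0 0 0.03 0 0 -1"

```text
time: 12.82
eef_pos: [0.5329, 0.011, 0.0451]
tcp_rot: [1.0, -0.012, 0.001, 0.0]
contact_force: [0.4, -0.3, 0.3]
opening: -0.002
finger_force: 0.0
```

```bash
python3 - <<'E'
from h import *
st=ctrl.get_state();print(st["time"],st["eef_pos"].round(4),st["contact_force"])
p=ctrl.read_camera("side")
K=w2pix(p,[.52,.01,.03])[0].astype(int)
save(p,"s2.png",(K[0]-80,K[1]-60,K[0]+80,K[1]+60),4.5)
E
```

```text
12.825 [0.5329 0.011  0.0451] [ 0.41561567 -0.25208388  0.25685342]
```

View pics/s2.png

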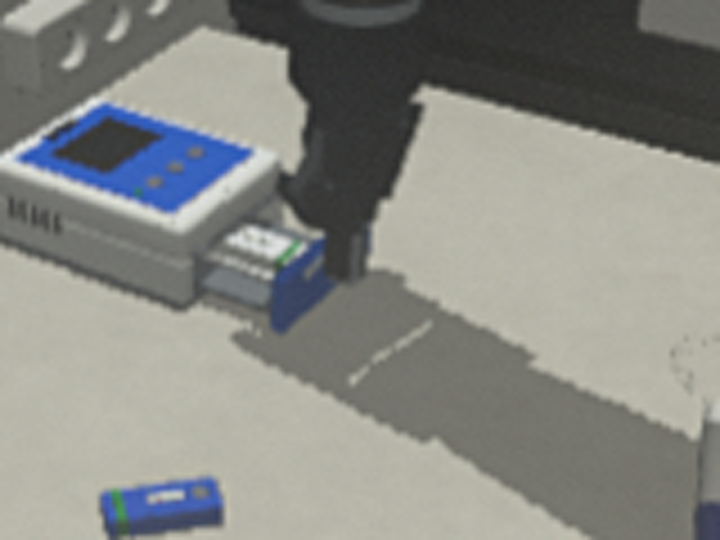

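```bash
python3 - <<'E'
from h import *
p=ctrl.read_camera("side");K=w2pix(p,[.52,.01,.03])[0].astype(int)
c=lambda X:((w2pix(p,X)[0]-K+[80,60])*4.5).round()
for X in [(.5329,.011,.023),(.5439,.011,.023),(.571,.011,.096),(.571,-.03,.096),(.571,.05,.096),(.56,.05,.07),(.612,.011,.058),(.612,.066,.058),(.612,-.046,.058),(.533,.066,.044),(.533,-.043,.044),(.543,.063,.044)]: print(X,c(X))
# wrist: reproject dock front
p=ctrl.read_camera("wrist"); g=p["color"]; print(g[60:230:1,250].tolist())
E
```

```text
(0.5329, 0.011, 0.023) [343. 276.]
(0.5439, 0.011, 0.023) [327. 271.]
(0.571, 0.011, 0.096) [291. 149.]
(0.571, -0.03, 0.096) [326. 121.]
(0.571, 0.05, 0.096) [255. 178.]
(0.56, 0.05, 0.07) [271. 223.]
(0.612, 0.011, 0.058) [230. 188.]
(0.612, 0.066, 0.058) [179. 229.]
(0.612, -0.046, 0.058) [279. 149.]
(0.533, 0.066, 0.044) [297. 289.]
(0.533, -0.043, 0.044) [388. 205.]
(0.543, 0.063, 0.044) [284. 282.]
[[22, 69, 166], [29, 62, 132], [74, 84, 101], [131, 133, 129], [170, 170, 167], [189, 188, 187], [194, 194, 193], [190, 193, 189], [192, 194, 191], [192, 193, 190], [192, 194, 192], [193, 192, 190], [191, 194, 191], [192, 194, 190], [189, 191, 189], [194, 194, 192], [190, 191, 188], [193, 193, 191], [193, 195, 193], [189, 191, 190], [194, 197, 193], [190, 192, 191], [192, 193, 190], [193, 195, 191], [192, 195, 192], [190, 193, 189], [191, 193, 191], [193, 194, 191], [193, 193, 191], [192, 193, 191], [191, 192, 189], [194, 197, 195], [191, 192, 191], [193, 195, 193], [193, 195, 192], [192, 194, 191], [193, 193, 189], [192, 193, 184], [191, 192, 184], [188, 188, 181], [182, 181, 174], 
[... 1303 characters left out ...]
, 102, 104], [97, 98, 102], [93, 98, 101], [97, 104, 106], [94, 99, 103], [99, 105, 105], [99, 103, 106], [99, 103, 106], [96, 100, 102], [97, 101, 104], [97, 102, 105], [95, 98, 102], [97, 102, 106], [96, 99, 101], [95, 102, 103], [87, 90, 92], [56, 58, 60], [49, 49, 51], [50, 54, 56], [53, 54, 55], [54, 56, 58], [49, 51, 52], [51, 53, 56], [50, 51, 52], [46, 47, 50], [55, 58, 59], [50, 53, 52], [46, 51, 54], [50, 51, 52], [48, 48, 50], [49, 54, 55], [48, 50, 50], [53, 57, 56], [47, 51, 54], [46, 53, 52], [49, 51, 52], [47, 51, 53], [51, 51, 55], [46, 47, 53], [39, 44, 54], [5, 21, 49], [4, 19, 50], [8, 22, 51], [12, 22, 56], [2, 19, 50], [12, 25, 55], [8, 21, 52], [6, 20, 51], [8, 23, 51]]
```

```bash
python3 - <<'E'
from h import *
p=ctrl.read_camera("wrist")
print("housing front",pix2w(p,[(250,105.5)],.058)*1000,"panel back top",pix2w(p,[(250,218.5)],.044)*1000, ctrl.get_state()["eef_pos"])
E
```

```text
housing front [[612.39682719  32.09227688  58.        ]] panel back top [[566.22532175  39.30932025  44.        ]] [0.53256264 0.01097074 0.04509305]
```

Converted, 20 mm is 0.04, 18 mm is 0.036.

Emit:
send_rows:
  rows: "0 0 0 0.006 0 0 -1; 0 0 0 0.012 0 0 -1; 0 0 0 0.018 0 0 -1; 0 0 0 0.024 0 0 -1; 0 0 0 0.03 0 0 -1; 0 0 0 0.036 0 0 -1; 0 0 0 0.04 0 0 -1; 0 0 0 0.04 0 0 -1"

```text
time: 14.02
eef_pos: [0.5521, 0.0106, 0.0447]
tcp_rot: [1.0, -0.012, -0.0, -0.0]
contact_force: [-2.8, -1.3, 1.6]
opening: 0.001
finger_force: 1.3
```

Emit:
send_rows:
  rows: "0 0 0 0.004 0 0 -1; 0 0 0 0.008 0 0 -1; 0 0 0 0.012 0 0 -1; 0 0 0 0.016 0 0 -1; 0 0 0 0.016 0 0 -1; 0 0 0 0.016 0 0 -1"

```text
time: 14.78
eef_pos: [0.5602, 0.0104, 0.0446]
tcp_rot: [1.0, -0.012, 0.0, -0.0]
contact_force: [-3.4, 0.1, -0.1]
opening: 0.001
finger_force: 1.6
```

Converted, 3 mm is 0.006, 2 mm is 0.004.

Emit:
send_rows:
  rows: "0 0 0 0.002 0 0 -1; 0 0 0 0.004 0 0 -1; 0 0 0 0.006 0 0 -1; 0 0 0 0.006 0 0 -1"

```text
time: 15.28
eef_pos: [0.563, 0.0103, 0.0446]
tcp_rot: [1.0, -0.012, -0.0, -0.0]
contact_force: [-4.2, -1.0, 0.3]
opening: 0.007
finger_force: 2.3
```

Converted, 3 mm is 0.006, 2 mm is 0.004.

Emit:
send_rows:
  rows: "0 0 0 0.002 0 0 -1; 0 0 0 0.004 0 0 -1; 0 0 0 0.006 0 0 -1; 0 0 0 0.006 0 0 -1"

```text
time: 15.78
eef_pos: [0.5659, 0.0102, 0.0446]
tcp_rot: [1.0, -0.012, -0.0, -0.0]
contact_force: [-4.6, -0.4, 1.6]
opening: -0.001
finger_force: 2.5
```

Converted, 1.5 mm is 0.003, 1 mm is 0.002.

Emit:
send_rows:
  rows: "0 0 0 0.001 0 0 -1; 0 0 0 0.002 0 0 -1; 0 0 0 0.003 0 0 -1; 0 0 0 0.003 0 0 -1"

```text
time: 16.27
eef_pos: [0.5673, 0.0102, 0.0446]
tcp_rot: [1.0, -0.012, -0.001, -0.0]
contact_force: [-5.3, -0.4, 0.4]
opening: -0.001
finger_force: 2.7
```

Converted, 1 mm is 0.002, 0.5 mm is 0.001.

Emit:
send_rows:
  rows: "0 0 0 0.001 0 0 -1; 0 0 0 0.002 0 0 -1; 0 0 0 0.002 0 0 -1"

```text
time: 16.65
eef_pos: [0.5683, 0.0102, 0.0447]
tcp_rot: [1.0, -0.012, -0.001, -0.0]
contact_force: [-5.6, -1.7, 1.2]
opening: 0.0
finger_force: 2.8
```

Converted, 1 mm is 0.002, 0.5 mm is 0.001.

Emit:
send_rows:
  rows: "0 0 0 0.001 0 0 -1; 0 0 0 0.002 0 0 -1; 0 0 0 0.002 0 0 -1"

```text
time: 17.02
eef_pos: [0.5692, 0.0102, 0.0447]
tcp_rot: [1.0, -0.012, -0.001, -0.0]
contact_force: [-5.8, -1.7, 0.4]
opening: -0.003
finger_force: 2.9
```

Converted, 1 mm is 0.002, 0.5 mm is 0.001.

Emit:
send_rows:
  rows: "0 0 0 0.001 0 0 -1; 0 0 0 0.002 0 0 -1; 0 0 0 0.002 0 0 -1"

```text
time: 17.4
eef_pos: [0.5702, 0.0101, 0.0446]
tcp_rot: [1.0, -0.012, -0.001, -0.0]
contact_force: [-5.9, -0.9, 1.6]
opening: -0.004
finger_force: 2.9
```

Emit:
send_rows:
  rows: "0 0 0 0.001 0 0 -1; 0 0 0 0.0016 0 0 -1; 0 0 0 0.0016 0 0 -1"

```text
time: 17.77
eef_pos: [0.5709, 0.0101, 0.0446]
tcp_rot: [1.0, -0.012, -0.001, -0.0]
contact_force: [-6.1, -1.3, 1.0]
opening: -0.003
finger_force: 3.0
```

Converted, 0.8 mm is 0.0016, 0.5 mm is 0.001.

Emit:
send_rows:
  rows: "0 0 0 0.001 0 0 -1; 0 0 0 0.0016 0 0 -1"

```text
time: 18.02
eef_pos: [0.5717, 0.0101, 0.0447]
tcp_rot: [1.0, -0.012, -0.001, -0.0]
contact_force: [-5.3, -1.4, 1.3]
opening: -0.001
finger_force: 3.0
```

Emit:
send_rows:
  rows: "0 0 0 0.001 0 0 -1; 0 0 0 0.0016 0 0 -1"

```text
time: 18.27
eef_pos: [0.5725, 0.0101, 0.0446]
tcp_rot: [1.0, -0.012, -0.001, -0.0]
contact_force: [-6.2, -0.9, 2.2]
opening: 0.0
finger_force: 2.9
```

Converted, 0.8 mm is 0.0016, 0.5 mm is 0.001.

Emit:
send_rows:
  rows: "0 0 0 0.001 0 0 -1; 0 0 0 0.0016 0 0 -1"

```text
time: 18.52
eef_pos: [0.5734, 0.01, 0.0446]
tcp_rot: [1.0, -0.012, -0.001, -0.0]
contact_force: [-7.1, -1.6, 1.3]
opening: 0.004
finger_force: 2.9
```

Converted, 0.8 mm is 0.0016, 0.5 mm is 0.001.

Emit:
send_rows:
  rows: "0 0 0 0.001 0 0 -1; 0 0 0 0.0016 0 0 -1"

```text
time: 18.77
eef_pos: [0.5742, 0.01, 0.0446]
tcp_rot: [1.0, -0.012, -0.001, -0.0]
contact_force: [-6.1, -0.9, 1.0]
opening: 0.003
finger_force: 3.0
```

Converted, 0.8 mm is 0.0016, 0.5 mm is 0.001.

Emit:
send_rows:
  rows: "0 0 0 0.001 0 0 -1; 0 0 0 0.0016 0 0 -1"

```text
time: 19.02
eef_pos: [0.5749, 0.01, 0.0446]
tcp_rot: [1.0, -0.012, -0.001, -0.0]
contact_force: [-6.3, -1.2, 1.0]
opening: -0.003
finger_force: 3.1
```

Converted, 0.8 mm is 0.0016, 0.5 mm is 0.001.

Emit:
send_rows:
  rows: "0 0 0 0.001 0 0 -1; 0 0 0 0.0016 0 0 -1"

```text
time: 19.27
eef_pos: [0.5757, 0.01, 0.0446]
tcp_rot: [1.0, -0.012, -0.001, -0.0]
contact_force: [-6.5, -1.9, 1.9]
opening: 0.001
finger_force: 3.1
```

Converted, 0.8 mm is 0.0016, 0.5 mm is 0.001.

Emit:
send_rows:
  rows: "0 0 0 0.001 0 0 -1; 0 0 0 0.0016 0 0 -1"

```text
time: 19.52
eef_pos: [0.5765, 0.01, 0.0446]
tcp_rot: [1.0, -0.012, -0.001, -0.0]
contact_force: [-7.3, -1.3, 2.9]
opening: 0.006
finger_force: 3.1
```

Converted, 0.8 mm is 0.0016, 0.5 mm is 0.001.

Emit:
send_rows:
  rows: "0 0 0 0.001 0 0 -1; 0 0 0 0.0016 0 0 -1"

```text
time: 19.77
eef_pos: [0.5773, 0.01, 0.0446]
tcp_rot: [1.0, -0.012, -0.001, -0.0]
contact_force: [-5.5, -1.0, 0.9]
opening: 0.002
finger_force: 3.0
```

Converted, 0.8 mm is 0.0016, 0.5 mm is 0.001.

Emit:
send_rows:
  rows: "0 0 0 0.001 0 0 -1; 0 0 0 0.0016 0 0 -1"

```text
time: 20.02
eef_pos: [0.5781, 0.0099, 0.0446]
tcp_rot: [1.0, -0.012, -0.001, -0.0]
contact_force: [-6.0, -1.5, 1.4]
opening: 0.002
finger_force: 3.0
```

Converted, 0.8 mm is 0.0016, 0.5 mm is 0.001.

Emit:
send_rows:
  rows: "0 0 0 0.001 0 0 -1; 0 0 0 0.0016 0 0 -1"

```text
time: 20.27
eef_pos: [0.579, 0.0099, 0.0446]
tcp_rot: [1.0, -0.012, -0.001, -0.0]
contact_force: [-6.0, -0.9, 1.2]
opening: 0.004
finger_force: 3.1
```

Converted, 0.8 mm is 0.0016, 0.5 mm is 0.001.

Emit:
send_rows:
  rows: "0 0 0 0.001 0 0 -1; 0 0 0 0.0016 0 0 -1"

```text
time: 20.52
eef_pos: [0.5795, 0.0099, 0.0446]
tcp_rot: [1.0, -0.012, -0.001, -0.0]
contact_force: [-6.7, -0.6, 2.5]
opening: 0.002
finger_force: 3.4
```

Converted, 0.8 mm is 0.0016, 0.5 mm is 0.001.

Emit:
send_rows:
  rows: "0 0 0 0.001 0 0 -1; 0 0 0 0.0016 0 0 -1"

```text
time: 20.78
eef_pos: [0.5803, 0.0099, 0.0446]
tcp_rot: [1.0, -0.012, -0.001, -0.0]
contact_force: [-6.2, -1.4, 1.8]
opening: -0.003
finger_force: 3.4
```

Converted, 0.8 mm is 0.0016, 0.5 mm is 0.001.

Emit:
send_rows:
  rows: "0 0 0 0.001 0 0 -1; 0 0 0 0.0016 0 0 -1"

```text
time: 21.02
eef_pos: [0.5811, 0.0099, 0.0446]
tcp_rot: [1.0, -0.012, -0.001, -0.0]
contact_force: [-8.0, -0.4, 2.1]
opening: 0.002
finger_force: 3.4
```

Emit:
send_rows:
  rows: "0 0 0 0.001 0 0 -1; 0 0 0 0.0016 0 0 -1"

```text
time: 21.28
eef_pos: [0.5819, 0.0099, 0.0446]
tcp_rot: [1.0, -0.012, -0.001, -0.0]
contact_force: [-6.8, -1.1, 2.3]
opening: 0.003
finger_force: 3.5
```

Converted, 0.7 mm is 0.0014, 0.4 mm is 0.0008.

Emit:
send_rows:
  rows: "0 0 0 0.0008 0 0 -1; 0 0 0 0.0014 0 0 -1"

```text
time: 21.52
eef_pos: [0.5825, 0.0098, 0.0446]
tcp_rot: [1.0, -0.012, -0.001, -0.0]
contact_force: [-6.9, -1.1, 2.5]
opening: -0.001
finger_force: 3.5
```

Emit:
send_rows:
  rows: "0 0 0 0.0008 0 0 -1; 0 0 0 0.0012 0 0 -1"

```text
time: 21.78
eef_pos: [0.5831, 0.0098, 0.0447]
tcp_rot: [1.0, -0.012, -0.001, 0.0]
contact_force: [-6.9, -1.1, 2.8]
opening: -0.001
finger_force: 3.7
```

Emit:
send_rows:
  rows: "0 0 0 0.0008 0 0 -1; 0 0 0 0.0012 0 0 -1"

```text
time: 22.02
eef_pos: [0.5832, 0.0098, 0.0446]
tcp_rot: [1.0, -0.012, -0.002, -0.0]
contact_force: [-9.1, -1.5, 4.2]
opening: -0.0
finger_force: 4.4
```

Converted, 0.6 mm is 0.0012, 0.4 mm is 0.0008.

Emit:
send_rows:
  rows: "0 0 0 0.0008 0 0 -1; 0 0 0 0.0012 0 0 -1"

```text
time: 22.28
eef_pos: [0.5834, 0.0098, 0.0446]
tcp_rot: [1.0, -0.012, -0.003, -0.0]
contact_force: [-10.6, -1.9, 4.8]
opening: -0.0
finger_force: 5.2
```

Converted, 0.4 mm is 0.0008.

Emit:
send_rows:
  rows: "0 0 0 0.0008 0 0 -1; 0 0 0 0.0008 0 0 -1; 0 0 0 0.0008 0 0 -1"

```text
time: 22.65
eef_pos: [0.5834, 0.0098, 0.0446]
tcp_rot: [1.0, -0.012, -0.003, -0.0]
contact_force: [-11.2, -1.4, 5.1]
opening: -0.001
finger_force: 5.5
```

Firm stop: the position stalls at x 0.5834 with 11 N. I'll let go and back off, then look.

Converted, -60 mm is -0.12, -40 mm is -0.08.

Emit:
send_rows:
  rows: "0 0 0 -0.004 0 0 -1; 0 0 0 -0.012 0 0 -1; 0 0 0 -0.02 0 0 -1; 0 0 0 -0.03 0 0 -1; 0 0 0 -0.044 0 0 -1; 0 0 0 -0.08 0 0 -1; 0 0 0 -0.12 0 0 -1; 0 0 0 -0.12 0 0 -1"

```text
time: 23.65
eef_pos: [0.5252, 0.0114, 0.045]
tcp_rot: [1.0, -0.012, 0.001, -0.0]
contact_force: [-0.2, -0.1, 0.2]
opening: 0.002
finger_force: 0.0
```

Converted, -120 mm is -0.24, -80 mm is -0.16.

Emit:
send_rows:
  rows: "0 0 0 0 0 -0.06 -1; 0 0 0 0 0 -0.16 -1; 0 0 0 0 0 -0.24 -1; 0 0 0 0 0 -0.24 -1; 0 0 0 0 0 -0.24 -1; 0 0 0 0 0 -0.24 -1"

```text
time: 24.4
eef_pos: [0.5249, 0.0113, 0.1631]
tcp_rot: [1.0, -0.012, -0.001, -0.0]
contact_force: [-0.4, 0.7, -0.2]
opening: 0.003
finger_force: 0.0
```

```bash
python3 - <<'E'
from h import *
p=ctrl.read_camera("wrist");save(p,"w9.png")
for t in ["tray_front","dock"]:
    for d in ctrl.look_for(p,t)[:1]: print(t,d["p"],toworld(p,d["position"]).round(3))
h,s,v=cv2.split(cv2.cvtColor(p["color"],cv2.COLOR_RGB2HSV)); b=((h>105)&(h<130)&(s>100)).astype(np.uint8)
a=w2pix(p,[.61,.05,.044])[0].astype(int);print(a)
for x in (.55,.56,.57,.58,.59,.6): print(x,w2pix(p,[x,.03,.044]).round())
E
```

```text
tray_front 0.79 [0.594 0.008 0.038]
dock 0.56 [0.631 0.005 0.059]
[263  97]
0.55 [[294. 176.]]
0.56 [[293. 163.]]
0.57 [[293. 151.]]
0.58 [[292. 138.]]
0.59 [[291. 125.]]
0.6 [[291. 111.]]
```

View pics/w9.png

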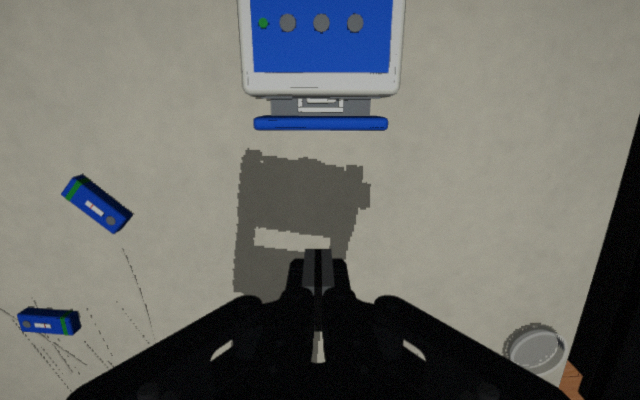

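The panel rests at rows 117–130, with its outer face at x≈0.586. That puts the joint at about 16 mm, so it has sprung back 8–9 mm from the stop and is latched (unlatched it would be 38 mm or more). I'll wait a second and confirm it hasn't moved before handing in.

Converted, -20 mm is -0.04.

Emit:
send_rows:
  rows: "0 0 0 0 0 -0.04 -1; 0 0 0 0 0 0 -1; 0 0 0 0 0 0 -1; 0 0 0 0 0 0 -1; 0 0 0 0 0 0 -1; 0 0 0 0 0 0 -1; 0 0 0 0 0 0 -1; 0 0 0 0 0 0 -1"

```text
time: 25.55
eef_pos: [0.5257, 0.0112, 0.1649]
tcp_rot: [1.0, -0.012, 0.0, 0.0]
contact_force: [0.2, 0.9, -0.5]
opening: 0.0
finger_force: 0.0
```

```bash
python3 - <<'E'
from h import *
p=ctrl.read_camera("wrist")
h,s,v=cv2.split(cv2.cvtColor(p["color"],cv2.COLOR_RGB2HSV)); col=((h[:,290]>105)&(h[:,290]<130)&(s[:,290]>100))
r=np.where(col[100:150])[0]+100; print(r.min(),r.max(),pix2w(p,[(290,r.min()-.5),(290,r.max()+.5)],.044)*1000, ctrl.get_state()["eef_pos"],ctrl.get_state()["contact_force"])
if r.max()>120 and r.max()<136: print(ctrl.sign_off())
E
```

```text
117 130 [[597.06756891  30.79292553  44.        ]
 [586.59215897  31.33092294  44.        ]] [0.52564926 0.01121302 0.16489576] [-0.17910108 -0.32778824  1.12287665]
the job is handed in; nothing more can be done
None
```

The green cassette was placed flat in the pocket and released. I pressed the tray to its firm stop at about 11 N and let go; it stayed latched about 16 mm out for over a second, and I handed the job in at about 26 s (no verdict shown).

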